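Put a matched pair of knife scales away with a separator between them

TASK

Put the two polished rosewood handle scales away in the chest: pull the top drawer well out, then in its empty middle compartment gently lay one scale flat, the blue separator squarely on it so that it covers the scale completely, and the other scale squarely on top, directly over the first. The scales must never touch each other; then push the drawer gently shut until its catch holds it fully home, and leave everything else on the bench where it is.

Things in the scene. Friction and masses are not known exactly. Their poses are not given: they have to be found in the camera images.
- scale_a: one of a matched pair of dark brown rosewood knife-handle scales (plain slabs with a thin black liner underneath and two small drilled holes), 132 x 38 x 10 mm, 55 g. Starts flat on the bench. Origin: centre of its underside; x along its 132 mm length, y across its 38 mm width, z up
- scale_b: the other scale of the pair, identical to scale_a; either may be the lower one
- separator: stiff felt-faced separator board, blue, 156 x 60 x 8 mm, 60 g. Starts flat on the bench. Origin: centre of its underside; x along its 156 mm length, y across its 60 mm width, z up
- chest: grey two-drawer steel chest on the robot's right, fixed, 460 mm wide (y), 280 mm deep (x), 165 mm high; a jar and a steel block stand on its rear half, to 57 mm above its top. Origin: centre of its underside; x points from its front to its back. Only what is pulled out past its front face is open from above. The drawer's side compartments hold other stock, fixed
- drawer (a joint): top drawer of the grey chest: 0 m fully shut, grows to 0.21 m fully out (end stop); starts partly out. Opening moves it along -x of point bay. Friction about 1.2 N plus some damping; it stays where it is left. Over the last 14 to 5 mm of closing a sprung ball catch raises this to about 6 N; past it, it draws the drawer to 0 and holds it there against about 4 N
- handle (a point): middle of the drawer's steel bar handle: round bar, 10 mm thick, 96 mm long, level, parallel to the drawer front (along y of point bay), centre line 36 mm out from the front face (31 mm gap behind it) and 126 mm above the bench. The front's top edge is 21 mm higher than the centre line, the chest's flat top 39 mm higher. Moves with the drawer; axes as point bay
- bay (a point): centre of the floor (its upper face, 101 mm above the bench) of the drawer's empty middle compartment; moves with the drawer. x points into the chest (closing), y across the drawer, z up. Compartment 193 mm long in x, 170 mm wide in y; side walls 32 mm high, drawer front 46 mm high; the front's outer face is 108.5 mm from here along -x
- black_scale: bystander: a black scale of another knife, same size and shape as the brown ones (132 x 38 x 10 mm); must stay. Origin: centre of its underside, x along its length
- driver: bystander: cordless in-line screwdriver, black and bright metal, lying down, 200 mm long in x, 41 mm thick. Origin under its middle, on the bench
- magnifier: bystander: headband magnifier with white visor and grey band, about 200 x 170 x 45 mm. Origin under its middle, on the bench
- oil_bottle: bystander: white oil bottle with red cap, 52 mm in diameter, 135 mm high. Origin: centre of its underside
- hammer: bystander: hammer lying down, 260 mm long in x. Origin near its middle, on the bench
- tweezers: bystander: steel tweezers lying down, 130 mm long in x, 8 mm high. Origin: middle of the underside
Mind the look-alikes: they are no part of the job. Of the things that look like the separator, take the one that is farthest to the robot's left at the start. What is shaped like the scale_a but turquoise is not meant.

How it is judged:
By the outcome, as a careful person would: the job done as asked, in the order asked, and still so for the second after the job is handed in, with the robot touching nothing.
It also fails if it takes over 72 s, if anything falls off the work surface, if the arm or the gripper's body presses on something with over 40 N, if the wrist force passes 120 N, or if a joint passes its speed limit or range.

ROBOT

A 6-joint arm with a two-finger parallel gripper is mounted at the origin on the work surface. World frame = base frame: x ahead of the robot, y to its left, z up, the work surface at z = 0. Lengths are in m, angles in rad, forces in N, time in s.
With the tool pointing down it reaches from about 0.4 to 0.825 m from the base axis. Payload 7 kg.
Tool frame: the origin (TCP) lies at the very end of the fingers, on their centre line; the grasp point (between the pads) lies 19 mm behind it (arm.pinch_z is the z of the grasp point in the tool frame, in m); z points along the fingers, y is the direction in which the jaws open and shut (so a half turn about z gives the same grasp; the last joint's range is limited). The gripper opens to 88 mm and grips with 3 to 60 N. Pads are 19 mm wide; open, the fingers measure 130 mm over their backs; the gripper's body (78 mm by 193 mm) begins 47 mm behind the grasp point.
Start: joints at [0.288, 0.359, 0.012, 0, -1.224, -0.288], TCP at [0.675, -0, 0.227] pointing down, gripper open.
Joint ranges: [-3.07, 3.07], [-1.43, 2.12], [-1.02, 1.25], [-3.03, 1.67], [-3.05, -0], [-3.03, 3.03]. Speed limits (rad/s): [2.39, 2.39, 3.01, 3.14, 3.14, 3.14].

INTERFACE

Orientations are given as [roll, pitch, yaw] about the fixed x, y, z axes, in that order (R = Rz(yaw) Ry(pitch) Rx(roll)).
In Python, from station import arm gives the robot as it stands.
- The arm moves only by the tool drive_tool, never from a script. Its argument "targets" is a list of rows, each a list of 6 numbers: the shift along the world's x, y, z in units of 0.04 m (1.0 is 0.04 m), then the turn, a rotation vector about the world's x, y, z in units of 6 degrees (1.0 is 6 degrees). In form: [[x, y, z, wx, wy, wz], ...]. A call has 1 to 5 rows; each row shifts and turns the commanded pose from where the row before left it; what a row does not reach is not made up. A row lasts 1/8 s, in which the tool goes at most 62.5 mm and 10.7 degrees, less where a joint would pass 70% of its speed; a pose out of reach is approached as far as the arm can. A call with a number of a shift or a turn outside -1 to 1 is refused whole. A call with a gripper value outside its range is refused whole. "claw" is the opening, from 0 (shut) to 1 (fully open), set as the call begins (left out, the last holds). The fingers move at their own pace and stop on an object; "newtons" is the grip in N (left out, the last holds). Time passes only in rows, so rows that do not move let the fingers close. It gives the time, the measured TCP pose, the force and the opening at its end, in the units of the state.
- arm.get_state(): the state, without advancing time (a new reading comes with each control period).
- arm.grab_frame(name): name is "scene" or "side" or "wrist"; returns (picture, depth): 480x640x3 uint8, red, green, blue; 480x640 float32, m along the optical axis (not along the pixel's ray), 0 where there is no reading.
- arm.get_calibration(name): a dict with "mtx" (3x3 intrinsics, pixels), "origin" and "rotation" of the camera in the world. Camera axes: x right, y up, looking along -z (the intrinsics and any distortion apply to the point x, -y, -z); pixel columns grow to the right and rows downward; lengths in m; the calibration is good to about 2 mm. A picture is of the moment at which its call begins: read the wrist's pose just before it. get_calibration takes no time and is no camera call; for the wrist camera it gives the pose at the moment of the call.
- arm.job_done(): hands the job in, once; it reports no verdict.
Trained networks look in the newest picture that a camera, given by its name, has taken for a name from the list of things; names that differ only in an ending like _2 or _b are one class to them, and where a whole thing is asked for, a point or a joint stands for the part that bears it (a point fixed in the world has none). Each returns a list of dicts, best first, with "score" (0 to 1); they miss things now and then, are a little off and sometimes report something else, mostly with a low value. They report only what shows in the picture. A call takes as long as a camera call. They do not tell look-alikes from the thing itself.
- arm.search_frame(target, camera): "point" ([x, y, z] in m, in the coordinates of the camera as it stood for that picture, good to about 4 mm: the middle of the surface that is visible of it).
- arm.cut_out(target, camera): "pixels" (480x640 bool, what is visible of it).
- arm.landmark_of(target, camera): "point" ([x, y, z] in m, in the coordinates of the camera as it stood for that picture, good to about 4 mm: a listed point, or the origin of a listed thing).
The state is a dict: "t": time; "q": joint angles; "qd": joint speeds; "joint_efforts": joint torques, N m; "eef_pos": TCP position; "ee_rot": TCP orientation; "force": force on the tool from outside, world axes, zero at the start; "moment": the same for the moment, N m; "width": finger opening in m.
Only numpy, scipy, OpenCV 4.12 (cv2) and the standard library are available. Lean on these libraries where they do the work, as an engineer would, in place of code of your own. Each camera call takes 0.05 s, during which the arm holds its last target. There are 200 camera calls.

## Working session

There is one attempt and no reset: what is moved stays moved. The work goes in short steps, Python scripts to look and compute and a tool call to move; the robot and the scene stay as the last step left them, time stands still between calls to the robot, and variables do not carry over. Pictures are saved under pics/ and viewed, about 8 in all and at most 12, crops included, and the job is handed in when it is done.

Besides the shell and the picture viewer there is one more tool, called after ">>>" in YAML: its name, and indented under it one key for each argument. drive_tool: Moves the arm, as the interface text tells. Shifts and turns lie within -1 to 1; 1 stands for 0.04 m of shift or 6 degrees of turn. Its arguments: {"type":"object","properties":{"targets":{"type":"array"},"claw":{"type":"number"},"newtons":{"type":"number"}},"required":["targets"]}

```bash
mkdir -p pics; cat > h.py <<'E'
from station import arm
import numpy as np, cv2
def snap(n,f=None):
    c=arm.get_calibration(n); p,d=arm.grab_frame(n)
    if f: cv2.imwrite('pics/'+f,p[:,:,::-1])
    return c,p,d
def w(c,pt): return np.array(c['rotation'])@np.array(pt)+np.array(c['origin'])
def cloud(c,d):
    K=np.array(c['mtx']); v,u=np.mgrid[:480,:640]
    P=np.stack([(u-K[0,2])/K[0,0]*d,-(v-K[1,2])/K[1,1]*d,-d],-1)
    return P@np.array(c['rotation']).T+np.array(c['origin'])
def fit(W,m,z=None):
    # min-area rect of the mask's top-surface points in xy
    P=W[m]; zt=np.median(P[:,2]) if z is None else z
    P=P[abs(P[:,2]-zt)<.005]
    (cx,cy),(a,b),t=cv2.minAreaRect((P[:,:2]*1000).astype(np.float32))
    if a<b: a,b,t=b,a,t+90
    return np.round([cx,cy,zt*1000,a,b,t],1)
E
python3 - <<'E'
from h import *
print(arm.get_state()); 
for n in ['scene','side']:
    c,p,d=snap(n,n+'0.png'); W=cloud(c,d); print(n,c['origin'],c.get('dist'),list(c))
    for t in ['scale_a','separator','black_scale','handle','bay']:
        if t in('handle','bay'):
            for r in arm.landmark_of(t,n)[:2]: print(t,r['score'],w(c,r['point']).round(4))
        else:
            for r in arm.cut_out(t,n):
                m=r['pixels']&(d>0)
                if m.sum()>30: print(t,round(r['score'],2),m.sum(),fit(W,m),np.median(p[m],0))
E
```

```text
{'t': 0.0, 'q': array([ 2.88129033e-01,  3.59391114e-01,  1.10547801e-02, -3.58905763e-04,
       -1.22411318e+00, -2.88122928e-01]), 'qd': array([-0.0005136 ,  0.00066277,  0.00042368, -0.00137063,  0.00059741,
        0.00061707]), 'joint_efforts': array([-8.00930356e-04, -5.82726967e+01,  2.93058443e+01,  6.99745238e+00,
        6.93249181e-03, -2.06530804e-04]), 'eef_pos': array([ 6.74500786e-01, -7.28912655e-06,  2.25616610e-01]), 'ee_rot': array([ 3.13991173e+00, -1.46320504e-04, -1.57091233e+00]), 'force': array([-0.07130343, -1.10747536,  0.17301435]), 'moment': array([-0.035202  , -0.00924679,  0.04336225]), 'width': 0.0876524743248812}Traceback (most recent call last):
  File "<stdin>", line 4, in <module>
  File "h.py", line 11, in cloud
    return P@np.array(c['rotation']).T+np.array(c['origin'])
           ~~~~~~~~~~~~~~~~~~~~~~~~~~~^~~~~~~~~~~~~~~~~~~~~~
ValueError: operands could not be broadcast together with shapes (480,640) (3,)
```

```bash
python3 -c "
import cv2,numpy as np
a=cv2.imread('pics/scene0.png');cv2.imwrite('pics/a.png',a)"; ls pics
```

```text
a.png
scene0.png
```

View pics/scene0.png

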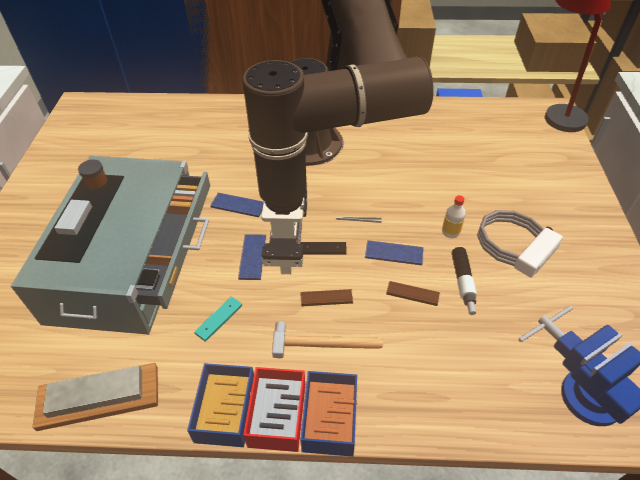

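The scene camera looks back at the robot, so its left is on the right of the picture. The brown scales are at about (327,297) and (413,293), and the leftmost blue board, which is the target, is at (395,252). The black scale is at (322,248), turquoise at (218,318). The drawer at (180,240) is partly out, with its handle at (203,233). Rotation turns out to be rpy, so I'll fix that.

```bash
sed -i 's/^def w(c/def Rm(c):\n    r=np.array(c["rotation"]); return r if r.ndim==2 else Rot.from_euler("xyz",r).as_matrix()\ndef w(c/; s/np.array(c\[.rotation.\])/Rm(c)/; s/^import numpy.*/&\nfrom scipy.spatial.transform import Rotation as Rot/' h.py
python3 - <<'E'
from h import *
for n in ['scene','side']:
    c,p,d=snap(n,n+'1.png'); W=cloud(c,d); print(n,c)
    for t in ['scale_a','separator','black_scale','handle','bay','driver','hammer','oil_bottle','tweezers']:
        if t in('handle','bay'):
            for r in arm.landmark_of(t,n)[:2]: print(t,r['score'],w(c,r['point']).round(4))
        else:
            for r in arm.cut_out(t,n):
                m=r['pixels']&(d>0)
                if m.sum()>30: print(t,round(r['score'],2),m.sum(),fit(W,m),np.median(p[m],0))
E
```

```text
Traceback (most recent call last):
  File "h.py", line 14, in cloud
    return P@Rm(c).T+np.array(c['origin'])
             ~~^^^
  File "h.py", line 9, in Rm
    r=Rm(c); return r if r.ndim==2 else Rot.from_euler("xyz",r).as_matrix()
  File "h.py", line 9, in Rm
    r=Rm(c); return r if r.ndim==2 else Rot.from_euler("xyz",r).as_matrix()
  File "h.py", line 9, in Rm
    r=Rm(c); return r if r.ndim==2 else Rot.from_euler("xyz",r).as_matrix()
RecursionError: maximum recursion depth exceeded
```

```bash
sed -i 's/r=Rm(c);/r=np.array(c["rotation"]);/' h.py
python3 - <<'E'
from h import *
for n in ['scene','side']:
    c,p,d=snap(n,n+'1.png'); W=cloud(c,d); print(n,c)
    for t in ['scale_a','separator','black_scale','handle','bay','driver','hammer','oil_bottle','tweezers']:
        if t in('handle','bay'):
            for r in arm.landmark_of(t,n)[:2]: print(t,r['score'],w(c,r['point']).round(4))
        else:
            for r in arm.cut_out(t,n):
                m=r['pixels']&(d>0)
                if m.sum()>30: print(t,round(r['score'],2),m.sum(),fit(W,m),np.median(p[m],0))
E
```

```text
scene {'mtx': array([[517.92500888,   0.        , 316.72024569],
       [  0.        , 517.92500888, 240.53272044],
       [  0.        ,   0.        ,   1.        ]]), 'origin': array([1.40120951, 0.10533137, 1.10685901]), 'rotation': array([0.7155532 , 0.01260559, 1.61289111])}
scale_a 0.82 733 [637.7  83.7   9.9 130.9  44.8  95.2] [127.  82.  53.]
scale_a 0.64 778 [ 708.7 -183.7    9.9  135.6   42.2  144.8] [ 88. 193. 178.]
scale_a 0.55 704 [617.2 305.6  10.2 130.   43.9  76.5] [126.5  83.   54. ]
scale_a 0.32 653 [414.6 426.4  74.2  47.5  18.8  77.7] [139. 114.  89.]
scale_a 0.24 2505 [435.7 597.7  39.3 202.  171.8  49. ] [150. 134. 122.]
separator 0.7 1096 [481.  266.6   7.9 158.6  68.3  82. ] [ 94.  98. 133.]
separator 0.64 626 [619.4 304.6  10.5 131.5  40.7  74.3] [127.  82.  54.]
separator 0.58 981 [ 505.6 -124.8    8.   161.7   60.9    0.9] [ 88.  95. 133.]
separator 0.21 680 [637.   84.   10.  130.5  44.8  94.5] [126.5  82.   53. ]
black_scale 0.86 559 [472.3  69.8   9.7 122.9  43.6  92.3] [77. 62. 49.]
handle 0.33 [-0.5544 -1.8503 -0.8488]
handle 0.2 [-0.7564 -2.0523 -1.05
[... 862 characters left out ...]
 139.5  37.7  76.2] [107.  67.  47.]
scale_a 0.62 813 [430.9 579.2  33.5 178.  171.3  59.3] [142. 130. 123.]
separator 0.69 394 [477.7 265.2   8.6 164.8  59.3  83.5] [ 67.  85. 122.]
separator 0.47 185 [ 286.9 -188.5    8.1  164.7   25.1   77.2] [ 67.  85. 123.]
black_scale 0.55 260 [469.5  65.4  10.5 136.6  36.3  91.3] [39. 38. 37.]
handle 0.68 [ 0.5598 -1.047   1.1635]
bay 0.18 [ 0.5886 -1.0182  1.1924]
driver 0.83 492 [583.4 430.3  29.  200.9  40.3   7.8] [81.5 71.5 65. ]
driver 0.52 32427 [ 518.7 -475.   164.1  460.6  284.5  176.4] [80. 80. 75.]
hammer 0.9 567 [782.5  84.7  23.1 260.4  86.   81.8] [197. 166. 124.]
oil_bottle 0.81 420 [391.2 413.3  62.3  51.6  26.7 167.3] [140. 111.  97.]
```

View pics/side1.png

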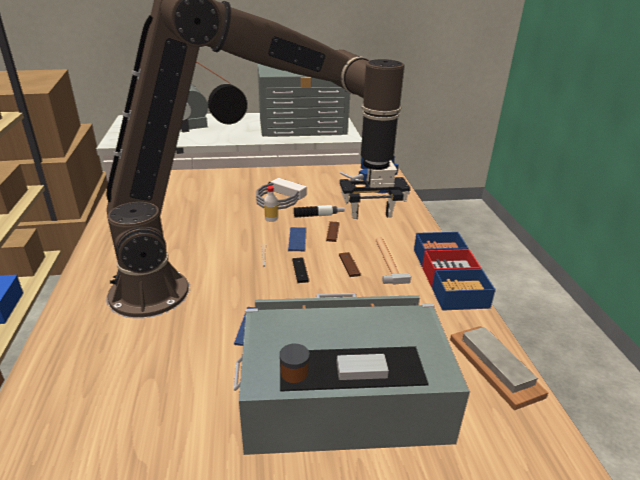

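```bash
sed -i '/^def w(c/s/return .*@np.array(pt)/return Rm(c)@np.array(pt)/' h.py
python3 - <<'E'
from h import *
for n in ['scene','side']:
    c,p,d=snap(n); W=cloud(c,d); 
    for t in ['handle','bay']:
        for r in arm.landmark_of(t,n)[:2]: print(n,t,r['score'],w(c,r['point']).round(4))
    r=arm.landmark_of('chest',n)
    for q in r[:1]: print('chest',w(c,q['point']).round(4))
    x,y,z=W[...,0],W[...,1],W[...,2]
    k=(d>0)&(x>.2)&(x<.85)&(y<.0)&(y>-.75)
    print('top',fit(W,k&(abs(z-.165)<.003),.165))
    f=k&(abs(z-.147)<.004)&(y>-.34); print('front edge',f.sum(),fit(W,f,.147))
    b=k&(z>.115)&(z<.136)&(y>-.33)
    P=W[b]; i=np.argsort(-P[:,1])[:200]; print('bar',P[i].mean(0).round(4),P[i].min(0).round(4),P[i].max(0).round(4))
E
```

```text
scene handle 0.67 [ 0.5362 -0.2361  0.1241]
scene bay 0.84 [ 0.5246 -0.3781  0.1016]
scene bay 0.29 [0.3976 0.4336 0.0024]
top [ 521.1 -473.8  165.   463.9  285.2  176.3]
front edge 637 [ 522.  -279.5  147.   443.7   68.3    4.4]
bar [ 0.5307 -0.2404  0.1292] [ 0.3251 -0.2598  0.1197] [ 0.5887 -0.2282  0.1343]
side handle 0.91 [ 0.5359 -0.2328  0.128 ]
side bay 0.52 [ 0.5363 -0.2315  0.1286]
chest [ 0.5827  0.4434 -0.0024]
top [ 518.9 -474.8  165.   460.6  285.   176.4]
front edge 649 [ 530.2 -278.7  147.   421.1   20.   176.3]
bar [ 0.4901 -0.2471  0.1294] [ 0.3195 -0.2721  0.121 ] [ 0.5848 -0.2309  0.136 ]
```

The chest's width axis lies at -3.7°, and the drawer is about 64 mm out. I'll move above the gap behind the handle with the claw shut.

>>> drive_tool:
  targets:
    - [-0.5, -0.91, 0, 0, 0, -0.1]
    - [-0.5, -0.91, 0, 0, 0, -0.1]
    - [-0.5, -0.91, 0, 0, 0, -0.1]
    - [-0.5, -0.91, 0, 0, 0, -0.1]
    - [-0.5, -0.91, 0, 0, 0, -0.1]
  claw: 0

```text
t: 2.12
eef_pos: [0.5743, -0.1831, 0.2268]
ee_rot: [-3.141, -0.0, -1.623]
force: [1.0, -1.0, 0.6]
width: 0.0436
```

>>> drive_tool:
  targets:
    - [-0.5, -0.91, 0, 0, 0, -0.1]
    - [-0.5, -0.91, 0, 0, 0, 0]
    - [0, 0, -0.5, 0, 0, 0]
    - [0, 0, 0, 0, 0, 0]

```text
t: 2.62
eef_pos: [0.5338, -0.255, 0.2054]
ee_rot: [3.139, 0.001, -1.635]
force: [0.8, -0.5, 0.2]
width: 0.0037
```

```bash
python3 - <<'E'
from h import *
s=arm.get_state(); print(s['t'],s['eef_pos'],s['ee_rot'],s['force'],s['width'])
c,p,d=snap('wrist','w0.png'); W=cloud(c,d); print(c)
for t in ['handle','bay']:
    for r in arm.landmark_of(t,'wrist')[:1]: print(t,r['score'],w(c,r['point']).round(4))
for r in arm.cut_out('handle','wrist')[:1]:
    m=r['pixels']&(d>0)&(abs(W[...,2]-.129)<.006); print(fit(W,m,.13),m.sum())
E
```

```text
2.625 [ 0.53379784 -0.25502177  0.20540583] [ 3.13912176e+00  5.68730874e-04 -1.63480208e+00] [ 0.79653279 -0.47033328  0.18916641] 0.003708862450851286
{'mtx': array([[371.03141508,   0.        , 322.41624673],
       [  0.        , 371.03141508, 237.8688506 ],
       [  0.        ,   0.        ,   1.        ]]), 'origin': array([ 0.53001571, -0.33350753,  0.36308901]), 'rotation': array([-2.89024384e-01, -2.85368381e-03,  3.07766561e+00])}
handle 0.92 [ 0.534  -0.2375  0.1241]
[ 533.5 -285.5  130.   406.9  102.7  176.3] 11634
```

View pics/w0.png

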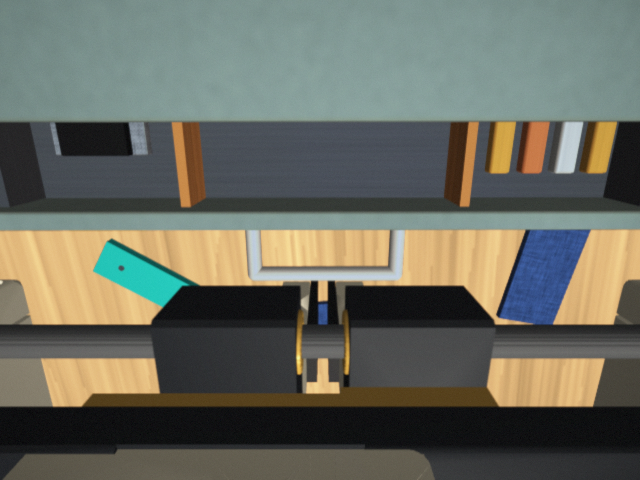

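The wrist view shows the bar handle at rows 230–278, x 250–400. The fingertips are centred over it, with the empty middle compartment between the wood walls above. I'll descend into the gap.

>>> drive_tool:
  targets:
    - [0, 0, -0.6, 0, 0, 0]
    - [0, 0, -0.6, 0, 0, 0]
    - [0, 0, -0.6, 0, 0, 0]
    - [0, 0, -0.5, 0, 0, 0]
    - [0, 0, 0, 0, 0, 0]

```text
t: 3.45
eef_pos: [0.5346, -0.2542, 0.1137]
ee_rot: [3.139, 0.0, -1.633]
force: [-0.8, 0.3, -0.5]
width: 0.0004
```

>>> drive_tool:
  targets:
    - [0.01, 0.15, 0, 0, 0, 0]
    - [0.02, 0.3, 0, 0, 0, 0]
    - [0.02, 0.4, 0, 0, 0, 0]
    - [0.02, 0.4, 0, 0, 0, 0]
    - [0.02, 0.4, 0, 0, 0, 0]

```text
t: 4.08
eef_pos: [0.5393, -0.1875, 0.1152]
ee_rot: [-3.14, -0.0, -1.633]
force: [1.9, -2.5, 1.1]
width: 0.0001
```

>>> drive_tool:
  targets:
    - [0.03, 0.5, 0, 0, 0, 0]
    - [0.03, 0.5, 0, 0, 0, 0]
    - [0.03, 0.45, 0, 0, 0, 0]
    - [0.02, 0.3, 0, 0, 0, 0]
    - [0.01, 0.15, 0, 0, 0, 0]

```text
t: 4.7
eef_pos: [0.543, -0.1119, 0.1143]
ee_rot: [3.141, 0.0, -1.633]
force: [-0.4, -0.7, 0.1]
width: 0.0002
```

>>> drive_tool:
  targets:
    - [0.01, 0.1, 0, 0, 0, 0]
    - [0, 0, 0, 0, 0, 0]

```text
t: 4.95
eef_pos: [0.5436, -0.1087, 0.1143]
ee_rot: [3.141, 0.0, -1.634]
force: [0.0, -0.2, 0.0]
width: 0.0004
```

>>> drive_tool:
  targets:
    - [0, -0.15, 0, 0, 0, 0]
    - [0, 0, 0.8, 0, 0, 0]
    - [0, 0, 0.8, 0, 0, 0]
    - [0, 0, 0.8, 0, 0, 0]
    - [0.4, 0.9, 0, 0, 0, 0.3]

```text
t: 5.58
eef_pos: [0.5609, -0.0804, 0.2138]
ee_rot: [-3.136, 0.001, -1.605]
force: [0.5, -0.1, -0.4]
width: 0.0004
```

>>> drive_tool:
  targets:
    - [0.4, 0.9, 0, 0, 0, 0.3]
    - [0.4, 0.9, 0, 0, 0, 0.3]
    - [0.4, 0.9, 0, 0, 0, 0.3]
    - [0.4, 0.9, 0, 0, 0, 0.3]
    - [0.4, 0.9, 0, 0, 0, 0]
  claw: 1

```text
t: 6.2
eef_pos: [0.6404, 0.1017, 0.2104]
ee_rot: [3.141, 0.0, -1.477]
force: [1.3, -1.0, 0.4]
width: 0.045
```

>>> drive_tool:
  targets:
    - [0, 0.25, 0, 0, 0, 0]
    - [0, 0, 0, 0, 0, 0]

```text
t: 6.45
eef_pos: [0.6395, 0.1111, 0.2101]
ee_rot: [3.141, -0.0, -1.476]
force: [0.6, 0.6, 0.2]
width: 0.0648
```

```bash
cat > look.py <<'E'
from h import *
import sys
t,f=sys.argv[1],sys.argv[2]
s=arm.get_state(); print(s['t'],s['eef_pos'],s['ee_rot'],s['width'])
c,p,d=snap('wrist',f); W=cloud(c,d)
for r in arm.cut_out(t,'wrist'):
    m=r['pixels']&(d>0)
    if m.sum()>200:
        v,u=np.where(m); print(round(r['score'],2),m.sum(),fit(W,m),np.median(p[m],0),'rows',v.min(),v.max(),'cols',u.min(),u.max())
E
python3 look.py scale_a w1.png
```

```text
6.45 [0.63953904 0.11106738 0.21011046] [ 3.14074219e+00 -1.71480914e-04 -1.47618209e+00] 0.06482201313349625
0.63 1309 [611.  285.    9.2  94.   38.1  76. ] [75. 44. 27.] rows 321 393 cols 304 353
```

View pics/w1.png

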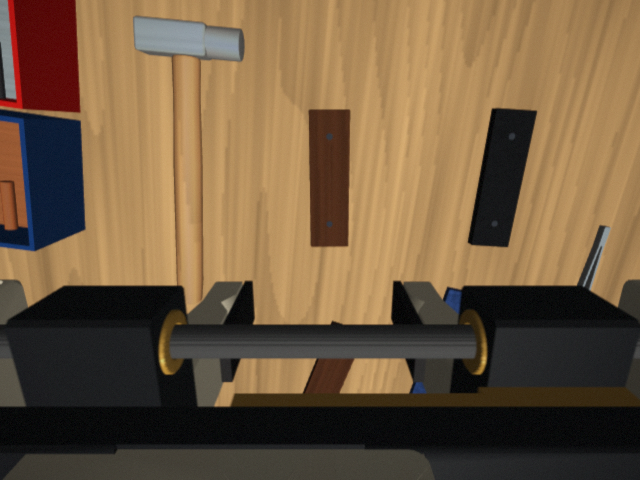

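The near scale is squarely in view (309–350, 110–246) with the black scale to the right. The network only returned the far scale, so I'll segment by height around the expected spot.

```bash
cat > meas.py <<'E'
from h import *
import sys
# height-band component nearest to expected xy: meas.py x y zlo zhi
X,Y,a,b=map(float,sys.argv[1:5])
s=arm.get_state(); print(s['t'],s['eef_pos'],s['ee_rot'],s['width'])
c,p,d=snap('wrist','w_last.png'); W=cloud(c,d)
m=((d>0)&(W[...,2]>a)&(W[...,2]<b)&(np.hypot(W[...,0]-X,W[...,1]-Y)<.12)).astype(np.uint8)
n,l,st,ce=cv2.connectedComponentsWithStats(m,connectivity=4)
for i in range(1,n):
    if st[i,4]>300: print(fit(W,l==i),st[i],np.median(p[l==i],0), W[l==i].mean(0).round(4))
E
python3 meas.py .637 .08 .006 .014
```

```text
6.55 [0.63945144 0.11016623 0.21056591] [ 3.14126864e+00 -1.62498097e-04 -1.47713476e+00] 0.07262693718476286
[636.2  81.1   9.4 131.5  38.   95.8] [ 309  110   41  137 5363] [75. 43. 26.] [0.6366 0.0774 0.0094]
```

>>> drive_tool:
  targets:
    - [-0.08, -0.72, -0.6, 0, 0, 0.05]
    - [0, 0, -1, 0, 0, 0]
    - [0, 0, -1, 0, 0, 0]
    - [0, 0, -1, 0, 0, 0]
    - [0, 0, -0.8, 0, 0, 0]
  claw: 0.75

```text
t: 7.22
eef_pos: [0.636, 0.081, 0.0335]
ee_rot: [3.141, -0.0, -1.473]
force: [0.0, -0.7, 0.4]
width: 0.0661
```

>>> drive_tool:
  targets:
    - [0, 0, -0.4, 0, 0, 0]
    - [0, 0, -0.2, 0, 0, 0]
    - [0, 0, -0.1, 0, 0, 0]
    - [0, 0, 0, 0, 0, 0]

```text
t: 7.72
eef_pos: [0.6371, 0.0825, 0.0073]
ee_rot: [-3.14, 0.0, -1.471]
force: [0.7, 0.1, 0.4]
width: 0.0656
```

>>> drive_tool:
  targets:
    - [0, -0.02, -0.11, 0, 0, 0]
    - [0, 0, 0, 0, 0, 0]

```text
t: 7.98
eef_pos: [0.6365, 0.0816, 0.0023]
ee_rot: [-3.142, 0.0, -1.471]
force: [0.9, 0.3, 0.2]
width: 0.0657
```

>>> drive_tool:
  targets:
    - [0, 0, 0, 0, 0, 0]
    - [0, 0, 0, 0, 0, 0]
    - [0, 0, 0, 0, 0, 0]
    - [0, 0, 0, 0, 0, 0]
  claw: 0
  newtons: 12

```text
t: 8.48
eef_pos: [0.6365, 0.0816, 0.0022]
ee_rot: [3.142, -0.0, -1.471]
force: [-0.3, 0.3, 0.5]
width: 0.0378
```

>>> drive_tool:
  targets:
    - [0, 0, 0.3, 0, 0, 0]
    - [0, 0, 0.8, 0, 0, 0]
    - [0, 0, 1, 0, 0, 0]
    - [0, -0.2, 1, 0, 0, 0]
    - [-0.2, -0.6, 0.9, 0, 0, -0.2]

```text
t: 9.1
eef_pos: [0.629, 0.05, 0.1646]
ee_rot: [-3.14, 0.0, -1.491]
force: [-0.1, -0.4, -2.0]
width: 0.0376
```

>>> drive_tool:
  targets:
    - [-0.4, -0.9, 0.7, 0, 0, -0.3]
    - [-0.4, -0.9, 0.5, 0, 0, -0.3]
    - [-0.4, -0.9, 0, 0, 0, -0.3]
    - [-0.4, -0.9, 0, 0, 0, -0.3]
    - [-0.4, -0.9, 0, 0, 0, -0.2]

```text
t: 9.72
eef_pos: [0.5478, -0.1315, 0.2112]
ee_rot: [-3.14, 0.0, -1.64]
force: [-0.2, -0.1, -1.4]
width: 0.0373
```

>>> drive_tool:
  targets:
    - [-0.3, -0.7, 0, 0, 0, 0]
    - [-0.05, -0.2, 0, 0, 0, 0]
    - [0, 0, 0, 0, 0, 0]

```text
t: 10.1
eef_pos: [0.5347, -0.1667, 0.2107]
ee_rot: [-3.141, 0.0, -1.64]
force: [-0.1, -0.0, -0.5]
width: 0.0376
```

```bash
cat > bay.py <<'E'
from h import *
s=arm.get_state(); print(s['t'],s['eef_pos'],s['ee_rot'],s['width'])
for n in ['scene','side','wrist']:
    c,p,d=snap(n,'bay_%s_%d.png'%(n,s['t']*10))
    W=cloud(c,d)
    for t in ['handle','bay']:
        for r in arm.landmark_of(t,n)[:1]: print(n,t,round(r['score'],2),w(c,r['point']).round(4))
    x,y,z=W[...,0],W[...,1],W[...,2]
    # chest-aligned coords: u across, v outward from chest centre
    a=np.deg2rad(3.7); dx,dy=x-.52,y+.4743; u=dx*np.cos(a)-dy*np.sin(a); v=dx*np.sin(a)+dy*np.cos(a)
    k=(d>0)&(v>.145)&(v<.42)
    wl=k&(abs(z-.133)<.003)&(abs(u)<.13)&(v<.33)
    if wl.sum()>50:
        uu=u[wl]; print(' walls u',[ (np.percentile(q,[5,95])*1000).round(1) for q in (uu[uu<0],uu[uu>0]) if len(q)>20])
    fr=k&(abs(z-.147)<.003)&(abs(u)<.2)&(v>.3)
    if fr.sum()>50: print(' front v',(np.percentile(v[fr],[5,50,95])*1000).round(1))
E
python3 bay.py
```

```text
10.1 [ 0.5346506  -0.16665407  0.21073173] [-3.14078407e+00  1.10513064e-04 -1.63980403e+00] 0.03763159102224721
scene handle 0.57 [ 0.5452 -0.0935  0.1252]
scene bay 0.92 [ 0.5339 -0.2335  0.0996]
 walls u [array([-91.3, -82.4]), array([83.7, 92. ])]
 front v [336.2 341.9 347.1]
side handle 0.81 [ 0.5447 -0.089   0.1267]
side bay 0.84 [ 0.5291 -0.2369  0.0975]
 walls u [array([-92.5, -86.7]), array([83. , 88.8])]
 front v [332.3 338.4 346.9]
wrist bay 0.46 [ 0.4687  0.0669 -0.0023]
 walls u [array([-92.2, -86.4]), array([83.3, 89.2])]
 front v [333.5 337.9 344. ]
```

>>> drive_tool:
  targets:
    - [0, -0.9, 0, 0, 0, 0]
    - [0, -0.86, 0, 0, 0, 0.03]
    - [0, 0, -0.8, 0, 0, 0]
    - [0, 0, -0.8, 0, 0, 0]
    - [0, 0, -0.6, 0, 0, 0]

```text
t: 11.18
eef_pos: [0.5341, -0.2368, 0.1207]
ee_rot: [3.14, 0.0, -1.636]
force: [-0.6, 0.2, -0.5]
width: 0.0381
```

>>> drive_tool:
  targets:
    - [0, 0, -0.25, 0, 0, 0]
    - [0, 0, -0.1, 0, 0, 0]
    - [0, 0, 0, 0, 0, 0]

```text
t: 11.55
eef_pos: [0.5351, -0.2369, 0.1088]
ee_rot: [-3.141, -0.0, -1.635]
force: [0.2, 1.1, -1.2]
width: 0.0375
```

>>> drive_tool:
  targets:
    - [-0.01, 0, -0.06, 0, 0, 0]
    - [0, 0, -0.04, 0, 0, 0]
    - [0, 0, -0.03, 0, 0, 0]
    - [0, 0, 0, 0, 0, 0]

```text
t: 12.05
eef_pos: [0.5343, -0.2369, 0.1032]
ee_rot: [-3.141, -0.0, -1.636]
force: [-0.8, 0.3, 0.9]
width: 0.0379
```

>>> drive_tool:
  targets:
    - [0, 0, 0, 0, 0, 0]
    - [0, 0, 0, 0, 0, 0]
    - [0, 0, 0, 0, 0, 0]
  claw: 0.6

```text
t: 12.42
eef_pos: [0.5342, -0.2368, 0.1029]
ee_rot: [3.142, -0.0, -1.636]
force: [-0.5, -0.8, 0.4]
width: 0.052
```

>>> drive_tool:
  targets:
    - [0, 0, 0.5, 0, 0, 0]
    - [0, 0, 0.9, 0, 0, 0]
    - [0, 0, 1, 0, 0, 0]
    - [0, 0.6, 0.3, 0, 0, 0]
    - [0, 0.6, 0, 0, 0, 0]

```text
t: 13.05
eef_pos: [0.5348, -0.1886, 0.2125]
ee_rot: [-3.139, 0.0, -1.636]
force: [-0.0, -0.2, 0.3]
width: 0.0527
```

```bash
python3 meas.py .534 -.237 .106 .116; cp pics/w_last.png pics/w2.png
```

```text
13.05 [ 0.5347827  -0.18855463  0.21248339] [-3.13886123e+00  4.79298969e-06 -1.63644900e+00] 0.05265697898265357
[ 527.8 -334.1  111.1  140.7    1.2  176.4] [ 205   11  230    7 1072] [58. 57. 59.] [ 0.5281 -0.3341  0.111 ]
[ 618.5 -242.5  111.1  169.9    1.6   86.4] [ 182   36   30  253 1224] [152.  94.  50.] [ 0.6181 -0.2502  0.1111]
[ 449.  -231.6  111.1  168.1    1.5   86.4] [ 432   36   27  252 1163] [85. 53. 30.] [ 0.4485 -0.2398  0.1111]
[ 534.9 -237.3  110.5  131.6   38.2   86.3] [  290    70    59   192 10436] [140.  85.  54.] [ 0.5345 -0.2418  0.1104]
[ 419.  -230.1  110.2   90.5    9.4   86.2] [ 472  103   24  132 1466] [242.5 208.   97. ] [ 0.4202 -0.2318  0.1099]
[ 649.4 -244.7  113.2   68.5    3.3   86.6] [144 121  18 101 478] [100. 100. 103.] [ 0.6486 -0.2456  0.113 ]
[ 538.8 -141.3  111.    87.8    2.   176.3] [266 296 114   7 641] [74. 79. 74.] [ 0.5385 -0.1414  0.1111]
```

>>> drive_tool:
  targets:
    - [-0.11, 0.96, 0, 0, 0, -0.05]
    - [-0.11, 0.96, 0, 0, 0, -0.05]
    - [-0.11, 0.96, 0, 0, 0, -0.05]
    - [-0.11, 0.96, 0, 0, 0, -0.05]
    - [-0.11, 0.96, 0, 0, 0, -0.05]
  claw: 1

```text
t: 13.72
eef_pos: [0.5119, 0.0043, 0.211]
ee_rot: [-3.141, 0.0, -1.662]
force: [0.9, 0.7, 0.4]
width: 0.0874
```

>>> drive_tool:
  targets:
    - [-0.11, 0.96, 0, 0, 0, -0.05]
    - [-0.11, 0.96, 0, 0, 0, -0.05]
    - [-0.11, 0.96, 0, 0, 0, -0.05]
    - [-0.11, 0.96, 0, 0, 0, -0.05]
    - [-0.11, 0.96, 0, 0, 0, -0.05]

```text
t: 14.35
eef_pos: [0.4899, 0.1964, 0.211]
ee_rot: [-3.141, 0.0, -1.688]
force: [-0.1, 0.9, 0.0]
width: 0.0878
```

>>> drive_tool:
  targets:
    - [-0.11, 0.96, 0, 0, 0, -0.05]
    - [-0.11, 0.96, 0, 0, 0, -0.05]
    - [-0.05, 0.5, 0, 0, 0, 0]
    - [0, 0, 0, 0, 0, 0]

```text
t: 14.85
eef_pos: [0.4791, 0.2928, 0.2106]
ee_rot: [3.141, -0.001, -1.697]
force: [0.1, 0.3, -0.1]
width: 0.0881
```

```bash
python3 meas.py .48 .266 .005 .012
```

```text
14.85 [0.47914958 0.29277629 0.21057374] [ 3.14119108e+00 -6.15258484e-04 -1.69696577e+00] 0.08811072742395552
[479.4 263.5   7.4 155.1  60.1  82.3] [ 287   96   66  161 9925] [37. 56. 99.] [0.4788 0.2588 0.0074]
[595.4 270.2   9.3  57.   17.   76.2] [194 173  20  59 741] [68. 39. 22.] [0.5921 0.2639 0.0091]
```

View pics/w_last.png

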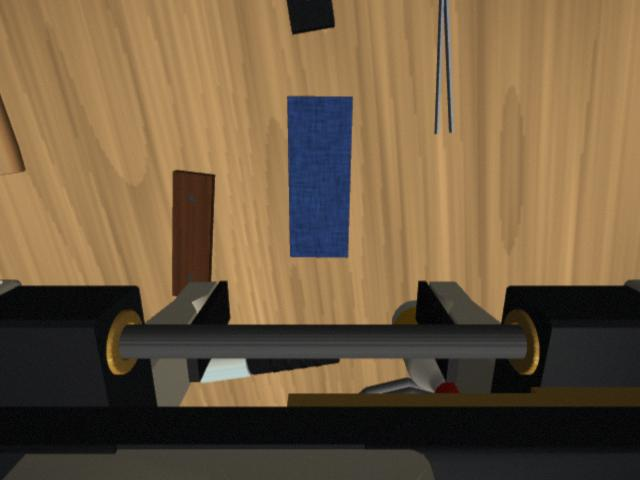

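The blue separator fills (288–352, 97–257), unobstructed. The fit of 155×60 mm matches. I'll grasp it.

>>> drive_tool:
  targets:
    - [0, -0.73, -0.6, 0, 0, -0.08]
    - [0, 0, -1, 0, 0, 0]
    - [0, 0, -1, 0, 0, 0]
    - [0, 0, -1, 0, 0, 0]
    - [0, 0, -0.8, 0, 0, 0]

```text
t: 15.52
eef_pos: [0.4793, 0.2611, 0.0337]
ee_rot: [3.141, -0.001, -1.708]
force: [1.1, -0.7, -0.9]
width: 0.0878
```

>>> drive_tool:
  targets:
    - [0, 0, -0.4, 0, 0, 0]
    - [0, 0, -0.25, 0, 0, 0]
    - [0, 0, -0.13, 0, 0, 0]
    - [0, 0, 0, 0, 0, 0]

```text
t: 16.02
eef_pos: [0.4796, 0.263, 0.0042]
ee_rot: [-3.141, 0.001, -1.707]
force: [-0.2, 0.3, 0.7]
width: 0.0879
```

>>> drive_tool:
  targets:
    - [0, 0, 0, 0, 0, 0]
    - [0, 0, 0, 0, 0, 0]
    - [0, 0, 0, 0, 0, 0]
    - [0, 0, 0, 0, 0, 0]
  claw: 0
  newtons: 12

```text
t: 16.52
eef_pos: [0.4794, 0.2629, 0.004]
ee_rot: [-3.141, 0.0, -1.707]
force: [-0.6, 0.3, 2.0]
width: 0.0594
```

>>> drive_tool:
  targets:
    - [0, 0, 0.3, 0, 0, 0]
    - [0, 0, 0.8, 0, 0, 0]
    - [0, 0, 1, 0, 0, 0]
    - [0.05, -0.4, 1, 0, 0, 0]
    - [0.1, -0.7, 0.9, 0, 0, 0.08]

```text
t: 17.15
eef_pos: [0.4854, 0.2188, 0.1661]
ee_rot: [-3.141, 0.001, -1.697]
force: [1.2, -0.3, -0.5]
width: 0.0595
```

>>> drive_tool:
  targets:
    - [0.1, -0.95, 0.7, 0, 0, 0.1]
    - [0.1, -0.95, 0.5, 0, 0, 0.1]
    - [0.1, -0.95, 0, 0, 0, 0.1]
    - [0.1, -0.95, 0, 0, 0, 0.1]
    - [0.1, -0.95, 0, 0, 0, 0.1]

```text
t: 17.77
eef_pos: [0.5052, 0.0275, 0.2127]
ee_rot: [-3.141, 0.001, -1.646]
force: [0.3, 0.2, -1.2]
width: 0.0598
```

>>> drive_tool:
  targets:
    - [0.1, -0.95, 0, 0, 0, 0.1]
    - [0.1, -0.95, 0, 0, 0, 0]
    - [0.1, -0.95, 0, 0, 0, 0]
    - [0.1, -0.95, 0, 0, 0, 0]
    - [0.1, -0.95, 0, 0, 0, 0]

```text
t: 18.4
eef_pos: [0.5252, -0.1625, 0.2126]
ee_rot: [-3.141, 0.0, -1.636]
force: [0.4, 0.2, -0.5]
width: 0.0596
```

>>> drive_tool:
  targets:
    - [0.1, -0.8, 0, 0, 0, 0]
    - [0.1, -0.7, 0, 0, 0, 0]
    - [0, 0, 0, 0, 0, 0]

```text
t: 18.77
eef_pos: [0.533, -0.2227, 0.212]
ee_rot: [3.141, -0.0, -1.638]
force: [-0.4, 0.1, -1.1]
width: 0.0597
```

```bash
python3 meas.py .534 -.225 .206 .224
```

```text
18.775 [ 0.53303689 -0.22273678  0.21203529] [ 3.14129697e+00 -1.18956921e-04 -1.63814065e+00] 0.05974099967975986
[ 531.6 -256.4  215.5   91.3   86.4  176.1] [  216   132   214   192 27442] [ 76. 113. 185.] [ 0.5313 -0.2591  0.2156]
[ 536.2 -185.7  215.4   60.1   21.7  176.7] [ 261  358  124   35 4268] [ 76. 112. 184.] [ 0.5362 -0.1858  0.2154]
```

>>> drive_tool:
  targets:
    - [0.04, -0.37, -0.3, 0, 0, 0.03]
    - [0, 0, -0.8, 0, 0, 0]
    - [0, 0, -0.7, 0, 0, 0]
    - [0, 0, -0.3, 0, 0, 0]
    - [0, 0, 0, 0, 0, 0]

```text
t: 19.45
eef_pos: [0.5346, -0.2359, 0.1272]
ee_rot: [3.14, -0.0, -1.632]
force: [0.2, -0.1, -0.3]
width: 0.06
```

>>> drive_tool:
  targets:
    - [0, 0, -0.12, 0, 0, 0]
    - [0, 0, -0.08, 0, 0, 0]
    - [0, 0, 0, 0, 0, 0]

```text
t: 19.82
eef_pos: [0.535, -0.236, 0.1199]
ee_rot: [-3.141, -0.0, -1.633]
force: [0.7, 0.5, -0.6]
width: 0.0598
```

>>> drive_tool:
  targets:
    - [0, -0.04, -0.06, 0, 0, 0]
    - [0, 0, -0.04, 0, 0, 0]
    - [0, 0, -0.02, 0, 0, 0]
    - [0, 0, 0, 0, 0, 0]

```text
t: 20.32
eef_pos: [0.535, -0.2377, 0.115]
ee_rot: [3.142, -0.0, -1.633]
force: [-0.1, 0.1, 0.2]
width: 0.0595
```

>>> drive_tool:
  targets:
    - [0, 0, -0.01, 0, 0, 0]
    - [0, 0, 0, 0, 0, 0]
    - [0, 0, 0, 0, 0, 0]
  claw: 0.85

```text
t: 20.7
eef_pos: [0.535, -0.2376, 0.1146]
ee_rot: [-3.142, -0.0, -1.632]
force: [0.5, -1.0, -0.1]
width: 0.0741
```

>>> drive_tool:
  targets:
    - [0, 0, 0.4, 0, 0, 0]
    - [0, 0, 0.9, 0, 0, 0]
    - [0, 0, 0.9, 0, 0, 0]
    - [0, 0.6, 0.2, 0, 0, 0]
    - [0, 0.7, 0, 0, 0, 0]

```text
t: 21.32
eef_pos: [0.5357, -0.1855, 0.213]
ee_rot: [-3.138, -0.0, -1.634]
force: [0.0, -0.2, -0.9]
width: 0.0744
```

```bash
python3 meas.py .534 -.237 .115 .124; cp pics/w_last.png pics/w3.png
```

```text
21.325 [ 0.53566086 -0.18548745  0.21304183] [-3.13820287e+00 -9.00423761e-05 -1.63355279e+00] 0.07444298369669251
[ 528.2 -334.   119.5  140.3    1.4  176.4] [ 203    2  239    7 1103] [55. 54. 56.] [ 0.5279 -0.3341  0.1195]
[ 618.4 -244.5  119.6  165.9    1.3   86.4] [ 179   26   30  256 1174] [137.  85.  45.] [ 0.618  -0.2523  0.1196]
[ 448.9 -233.3  119.7  165.5    1.4   86.4] [ 437   29   29  252 1135] [77. 48. 27.] [ 0.4484 -0.2415  0.1196]
[ 535.6 -236.9  118.4  156.4   60.1   86.5] [  271    42    97   236 21003] [ 72. 107. 177.] [ 0.5351 -0.2436  0.1185]
[ 650.8 -243.6  116.4   63.9    5.9   86.1] [143 121  17  96 585] [157. 169. 180.] [ 0.6503 -0.2451  0.1164]
[ 539.5 -141.5  119.7  119.7    1.7  176.4] [243 297 160   7 873] [69. 74. 69.] [ 0.5397 -0.1415  0.1196]
```

View pics/w3.png

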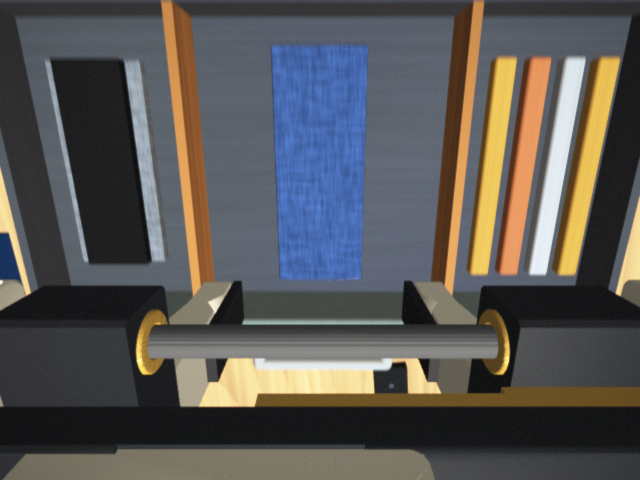

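The separator lies square in the bay (272–368, 43–280), its centre within 1 mm of the scale beneath. Next is the other scale.

>>> drive_tool:
  targets:
    - [0.15, 0.96, 0, 0, 0, -0.13]
    - [0.15, 0.96, 0, 0, 0, -0.13]
    - [0.15, 0.96, 0, 0, 0, -0.13]
    - [0.15, 0.96, 0, 0, 0, -0.13]
    - [0.15, 0.96, 0, 0, 0, -0.13]

```text
t: 22.0
eef_pos: [0.5653, 0.0076, 0.2119]
ee_rot: [-3.14, 0.0, -1.701]
force: [0.7, -0.2, -1.0]
width: 0.0743
```

>>> drive_tool:
  targets:
    - [0.15, 0.96, 0, 0, 0, -0.13]
    - [0.15, 0.96, 0, 0, 0, -0.13]
    - [0.15, 0.96, 0, 0, 0, -0.13]
    - [0.15, 0.96, 0, 0, 0, -0.13]
    - [0.15, 0.96, 0, 0, 0, -0.13]

```text
t: 22.62
eef_pos: [0.5953, 0.1996, 0.2119]
ee_rot: [-3.141, 0.001, -1.769]
force: [0.0, 0.3, -0.2]
width: 0.0744
```

>>> drive_tool:
  targets:
    - [0.15, 0.96, 0, 0, 0, -0.13]
    - [0.15, 0.96, 0, 0, 0, -0.13]
    - [0.15, 0.96, 0, 0, 0, -0.13]
    - [0, 0.4, 0, 0, 0, 0]
    - [0, 0, 0, 0, 0, 0]

```text
t: 23.25
eef_pos: [0.6128, 0.3303, 0.2108]
ee_rot: [-3.142, -0.0, -1.808]
force: [-0.5, -0.2, -0.3]
width: 0.0746
```

```bash
python3 meas.py .616 .305 .006 .014
```

```text
23.25 [0.61278681 0.33034062 0.21081551] [-3.14159239e+00 -7.07149501e-05 -1.80812717e+00] 0.07460717308494355
[615.4 304.    9.4 131.3  38.   75.9] [ 294  114   42  136 5293] [70. 40. 24.] [0.6145 0.3005 0.0094]
```

>>> drive_tool:
  targets:
    - [0.065, -0.66, -0.6, 0, 0, -0.08]
    - [0, 0, -1, 0, 0, 0]
    - [0, 0, -1, 0, 0, 0]
    - [0, 0, -1, 0, 0, 0]
    - [0, 0, -0.8, 0, 0, 0]
  claw: 0.75

```text
t: 23.92
eef_pos: [0.6153, 0.3015, 0.0338]
ee_rot: [3.141, -0.0, -1.819]
force: [0.5, -0.8, 0.1]
width: 0.066
```

>>> drive_tool:
  targets:
    - [0, 0, -0.4, 0, 0, 0]
    - [0, 0, -0.25, 0, 0, 0]
    - [0, 0, -0.13, 0, 0, 0]
    - [0, 0, 0, 0, 0, 0]

```text
t: 24.42
eef_pos: [0.6159, 0.3033, 0.0039]
ee_rot: [-3.141, 0.001, -1.818]
force: [-0.1, 0.4, 0.6]
width: 0.066
```

>>> drive_tool:
  targets:
    - [0, 0, 0, 0, 0, 0]
    - [0, 0, 0, 0, 0, 0]
    - [0, 0, 0, 0, 0, 0]
    - [0, 0, 0, 0, 0, 0]
  claw: 0
  newtons: 12

```text
t: 24.92
eef_pos: [0.6156, 0.3033, 0.0036]
ee_rot: [-3.141, 0.0, -1.818]
force: [-1.5, 0.3, 2.5]
width: 0.038
```

>>> drive_tool:
  targets:
    - [0, 0, 0.3, 0, 0, 0]
    - [0, 0, 0.8, 0, 0, 0]
    - [0, 0, 1, 0, 0, 0]
    - [-0.05, -0.4, 1, 0, 0, 0.1]
    - [-0.1, -0.7, 0.9, 0, 0, 0.15]

```text
t: 25.55
eef_pos: [0.6097, 0.2594, 0.1656]
ee_rot: [-3.141, 0.001, -1.79]
force: [0.3, 0.3, -0.8]
width: 0.0376
```

>>> drive_tool:
  targets:
    - [-0.15, -0.95, 0.7, 0, 0, 0.15]
    - [-0.15, -0.95, 0.5, 0, 0, 0.15]
    - [-0.15, -0.95, 0, 0, 0, 0.15]
    - [-0.15, -0.95, 0, 0, 0, 0.15]
    - [-0.15, -0.95, 0, 0, 0, 0.15]

```text
t: 26.18
eef_pos: [0.5792, 0.0679, 0.2124]
ee_rot: [-3.141, 0.001, -1.713]
force: [1.0, -0.2, -0.5]
width: 0.0378
```

>>> drive_tool:
  targets:
    - [-0.15, -0.95, 0, 0, 0, 0.15]
    - [-0.15, -0.95, 0, 0, 0, 0.15]
    - [-0.15, -0.95, 0, 0, 0, 0.15]
    - [-0.15, -0.95, 0, 0, 0, 0.15]
    - [-0.15, -0.95, 0, 0, 0, 0.15]

```text
t: 26.8
eef_pos: [0.5492, -0.122, 0.2123]
ee_rot: [-3.141, 0.0, -1.634]
force: [0.4, -0.3, -0.9]
width: 0.0375
```

>>> drive_tool:
  targets:
    - [-0.15, -0.95, 0, 0, 0, 0]
    - [-0.15, -0.95, 0, 0, 0, 0]
    - [-0.07, -0.6, 0, 0, 0, 0]
    - [0, 0, 0, 0, 0, 0]

```text
t: 27.3
eef_pos: [0.5343, -0.2222, 0.212]
ee_rot: [-3.141, -0.0, -1.637]
force: [-0.1, 0.2, -0.3]
width: 0.0382
```

```bash
python3 meas.py .534 -.225 .206 .226
```

```text
27.3 [ 0.53428351 -0.22223418  0.21196436] [-3.14118602e+00 -1.35215758e-04 -1.63697096e+00] 0.03824171960463037
[ 533.2 -250.9  217.9   73.2   69.4   86.4] [  241   161   164   163 15268] [146.  89.  56.] [ 0.533  -0.2524  0.218 ]
[ 537.3 -187.   217.8   38.    20.9  176.2] [ 283  358   80   35 2748] [146.  90.  57.] [ 0.5373 -0.1872  0.2178]
```

>>> drive_tool:
  targets:
    - [0.02, -0.39, -0.3, 0, 0, 0.03]
    - [0, 0, -0.8, 0, 0, 0]
    - [0, 0, -0.6, 0, 0, 0]
    - [0, 0, -0.25, 0, 0, 0]
    - [0, 0, 0, 0, 0, 0]

```text
t: 27.98
eef_pos: [0.5354, -0.2363, 0.1328]
ee_rot: [3.14, -0.0, -1.631]
force: [-0.1, -0.8, 0.5]
width: 0.0377
```

>>> drive_tool:
  targets:
    - [0, 0, -0.1, 0, 0, 0]
    - [0, -0.02, -0.06, 0, 0, 0]
    - [0, 0, 0, 0, 0, 0]

```text
t: 28.35
eef_pos: [0.5357, -0.2373, 0.1272]
ee_rot: [-3.141, -0.0, -1.632]
force: [0.4, 0.7, -0.4]
width: 0.0379
```

>>> drive_tool:
  targets:
    - [0, -0.01, -0.06, 0, 0, 0]
    - [0, 0, -0.03, 0, 0, 0]
    - [0, 0, -0.02, 0, 0, 0]
    - [0, 0, 0, 0, 0, 0]

```text
t: 28.85
eef_pos: [0.5356, -0.2376, 0.1226]
ee_rot: [-3.142, -0.0, -1.632]
force: [-0.7, -0.2, 0.5]
width: 0.0379
```

>>> drive_tool:
  targets:
    - [0, 0, 0, 0, 0, 0]
    - [0, 0, 0, 0, 0, 0]
    - [0, 0, 0, 0, 0, 0]
  claw: 0.6

```text
t: 29.22
eef_pos: [0.5356, -0.2376, 0.1226]
ee_rot: [-3.141, 0.0, -1.632]
force: [-0.6, -0.6, 0.2]
width: 0.0524
```

>>> drive_tool:
  targets:
    - [0, 0, 0.4, 0, 0, 0]
    - [0, 0, 0.9, 0, 0, 0]
    - [0, 0, 0.7, 0, 0, 0]
    - [0, 0.6, 0.2, 0, 0, 0]
    - [0, 0.7, 0, 0, 0, 0]

```text
t: 29.85
eef_pos: [0.5362, -0.1855, 0.2129]
ee_rot: [-3.139, -0.0, -1.632]
force: [1.3, 0.2, -0.9]
width: 0.0529
```

```bash
python3 meas.py .534 -.237 .1145 .135; cp pics/w_last.png pics/w4.png
```

```text
29.85 [ 0.53620865 -0.18550884  0.21291146] [-3.13852080e+00 -1.68252390e-04 -1.63246946e+00] 0.052901492892849594
[ 527.9 -334.1  121.9  140.6    1.2  176.3] [ 200    0  245    9 1805] [61. 60. 62.] [ 0.5275 -0.334   0.1218]
[ 621.2 -245.1  131.4  165.     7.3   86.6] [ 166   22   44  265 4903] [186. 133.  75.] [ 0.6195 -0.2522  0.1281]
[ 445.9 -234.1  131.5  163.2    7.4   86.4] [ 437   23   45  264 4871] [151.  99.  55.] [ 0.4469 -0.2411  0.1282]
[ 536.3 -236.8  127.7  131.4   38.1   86.6] [  272    42    97   236 21051] [130.  89.  58.] [ 0.5351 -0.2443  0.1242]
[ 650.8 -244.3  116.3   67.3    5.8   86.2] [144 117  17 101 650] [164. 177. 188.] [ 0.6502 -0.2453  0.1163]
[ 539.9 -141.5  125.2   82.     1.9  176.2] [ 266  297  114   14 1421] [74. 80. 74.] [ 0.5399 -0.1415  0.125 ]
```

View pics/w4.png

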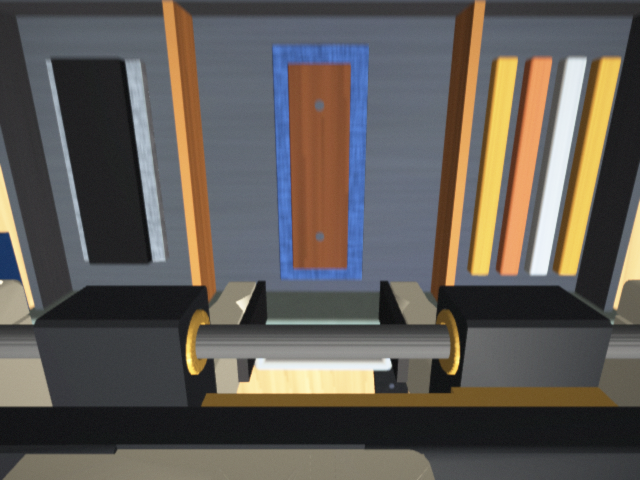

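The upper scale is centred on the separator (289–350, 64–270), within about 1.5 mm of the lower one. Next: shut the claw, drop in front of the bar, and push gently.

>>> drive_tool:
  targets:
    - [0.06, 0.8, 0, 0, 0, 0]
    - [0.06, 0.8, 0, 0, 0, 0]
    - [0.06, 0.8, 0, 0, 0, 0]
    - [0.04, 0.75, 0, 0, 0, 0]
    - [0, 0, 0, 0, 0, 0]
  claw: 0

```text
t: 30.52
eef_pos: [0.5448, -0.0581, 0.2118]
ee_rot: [-3.14, 0.0, -1.629]
force: [0.5, 0.5, 0.9]
width: 0.0085
```

>>> drive_tool:
  targets:
    - [0, 0, -0.8, 0, 0, 0]
    - [0, 0, -0.8, 0, 0, 0]
    - [0, 0, -0.6, 0, 0, 0]
    - [0, 0, -0.25, 0, 0, 0]
    - [0, 0, 0, 0, 0, 0]

```text
t: 31.15
eef_pos: [0.5444, -0.0601, 0.1127]
ee_rot: [3.141, -0.0, -1.632]
force: [0.1, -1.0, 0.3]
width: 0.0006
```

```bash
python3 - <<'E'
from h import *
print(arm.get_state()['eef_pos'])
for n in ['side','wrist']:
    c,p,d=snap(n)
    for r in arm.landmark_of('handle',n)[:1]: print(n,round(r['score'],2),w(c,r['point']).round(4))
E
```

```text
[ 0.54440877 -0.06005561  0.11273034]
side 0.77 [ 0.5456 -0.0897  0.1267]
```

>>> drive_tool:
  targets:
    - [-0.01, -0.2, 0, 0, 0, 0]
    - [-0.01, -0.12, 0, 0, 0, 0]
    - [0, -0.06, 0, 0, 0, 0]
    - [0, -0.06, 0, 0, 0, 0]
    - [-0.01, -0.1, 0, 0, 0, 0]

```text
t: 31.98
eef_pos: [0.5433, -0.0812, 0.1126]
ee_rot: [-3.141, 0.0, -1.631]
force: [-1.2, 1.3, -0.2]
width: 0.0002
```

>>> drive_tool:
  targets:
    - [-0.01, -0.15, 0, 0, 0, 0]
    - [-0.01, -0.2, 0, 0, 0, 0]
    - [-0.02, -0.25, 0, 0, 0, 0]
    - [-0.02, -0.25, 0, 0, 0, 0]
    - [-0.02, -0.25, 0, 0, 0, 0]

```text
t: 32.6
eef_pos: [0.5403, -0.126, 0.1126]
ee_rot: [-3.141, 0.0, -1.632]
force: [1.3, 2.2, 0.2]
width: 0.0003
```

>>> drive_tool:
  targets:
    - [-0.02, -0.25, 0, 0, 0, 0]
    - [-0.02, -0.25, 0, 0, 0, 0]
    - [-0.02, -0.25, 0, 0, 0, 0]
    - [-0.02, -0.25, 0, 0, 0, 0]
    - [-0.02, -0.25, 0, 0, 0, 0]

```text
t: 33.22
eef_pos: [0.5359, -0.1759, 0.1126]
ee_rot: [-3.142, -0.0, -1.632]
force: [1.9, 1.9, -0.5]
width: 0.0005
```

>>> drive_tool:
  targets:
    - [-0.016, -0.25, 0, 0, 0, 0]
    - [-0.016, -0.25, 0, 0, 0, 0]
    - [-0.016, -0.25, 0, 0, 0, 0]
    - [-0.016, -0.25, 0, 0, 0, 0]
    - [-0.016, -0.25, 0, 0, 0, 0]

```text
t: 33.85
eef_pos: [0.5327, -0.2259, 0.1126]
ee_rot: [3.142, 0.0, -1.631]
force: [1.3, 1.1, -1.0]
width: 0.0001
```

>>> drive_tool:
  targets:
    - [-0.015, -0.22, 0, 0, 0, 0]
    - [-0.01, -0.18, 0, 0, 0, 0]
    - [-0.01, -0.14, 0, 0, 0, 0]
    - [-0.01, -0.1, 0, 0, 0, 0]
    - [-0.01, -0.1, 0, 0, 0, 0]

```text
t: 34.48
eef_pos: [0.5306, -0.2549, 0.1125]
ee_rot: [3.142, 0.0, -1.631]
force: [1.6, 1.2, -0.8]
width: 0.0002
```

>>> drive_tool:
  targets:
    - [-0.01, -0.1, 0, 0, 0, 0]
    - [-0.01, -0.1, 0, 0, 0, 0]
    - [-0.01, -0.1, 0, 0, 0, 0]
    - [-0.01, -0.1, 0, 0, 0, 0]
    - [0, -0.08, 0, 0, 0, 0]

```text
t: 35.1
eef_pos: [0.529, -0.2719, 0.1125]
ee_rot: [-3.141, 0.003, -1.632]
force: [-0.6, 16.5, 5.5]
width: 0.0003
```

>>> drive_tool:
  targets:
    - [0, -0.06, 0, 0, 0, 0]
    - [0, -0.06, 0, 0, 0, 0]
    - [0, 0, 0, 0, 0, 0]

```text
t: 35.48
eef_pos: [0.5286, -0.2788, 0.1125]
ee_rot: [3.141, 0.0, -1.631]
force: [-0.2, 2.2, 0.6]
width: 0.0007
```

```bash
cat > hd.py <<'E'
from h import *
s=arm.get_state(); print(s['t'],s['eef_pos'],s['force'])
a=np.deg2rad(3.7)
for n in ['scene','side','wrist']:
    c,p,d=snap(n,'end_%s_%d.png'%(n,s['t']*10)); W=cloud(c,d)
    for r in arm.landmark_of('handle',n)[:1]: print(n,round(r['score'],2),w(c,r['point']).round(4))
    dx,dy,z=W[...,0]-.52,W[...,1]+.4743,W[...,2]; u=dx*np.cos(a)-dy*np.sin(a); v=dx*np.sin(a)+dy*np.cos(a)
    f=(d>0)&(abs(u)<.2)&(abs(u)>.06)&(v>.1)&(v<.2)
    k=f&(z<.144)&(z>.108); print(' front v %',k.sum(),(np.percentile(v[k],[10,50,90])*1000).round(1) if k.sum()>20 else '')
    k=f&(z<.075)&(z>.03); print(' lower v %',k.sum(),(np.percentile(v[k],[10,50,90])*1000).round(1) if k.sum()>20 else '')
E
python3 hd.py
```

```text
35.475 [ 0.52859399 -0.27881829  0.11253953] [-0.15485779  2.16834407  0.60686863]
 front v % 356 [142.5 144.1 146.8]
 lower v % 386 [137.4 138.7 140.1]
side 0.34 [ 0.4661  0.0691 -0.0012]
 front v % 0 
 lower v % 0 
wrist 0.62 [ 0.5291 -0.2957  0.125 ]
 front v % 64 [144.5 145.  145.4]
 lower v % 0
```

The drawer front is still about 5 mm proud of the lower one, right at the end of the catch. I'll push a little further.

>>> drive_tool:
  targets:
    - [0, -0.06, 0, 0, 0, 0]
    - [0, -0.04, 0, 0, 0, 0]
    - [0, -0.03, 0, 0, 0, 0]
    - [0, 0, 0, 0, 0, 0]

```text
t: 36.28
eef_pos: [0.5286, -0.283, 0.1124]
ee_rot: [3.141, 0.001, -1.632]
force: [-2.3, 8.1, 3.9]
width: 0.0004
```

```bash
python3 hd.py
```

```text
36.275 [ 0.5286292  -0.28303603  0.1123823 ] [-2.26361911  8.09167929  3.92000039]
scene 0.66 [ 0.5312 -0.303   0.127 ]
 front v % 354 [138.4 139.8 142.8]
 lower v % 396 [137.3 138.7 140. ]
 front v % 0 
 lower v % 0 
wrist 0.62 [ 0.5292 -0.3019  0.1266]
 front v % 0 
 lower v % 0
```

>>> drive_tool:
  targets:
    - [0, 0.1, 0, 0, 0, 0]
    - [0, 0.4, 0, 0, 0, 0]
    - [0, 0.8, 0, 0, 0, 0]
    - [0, 0.8, 0.6, 0, 0, 0]
    - [0, 0.5, 0.8, 0, 0, 0]

```text
t: 37.2
eef_pos: [0.5284, -0.1783, 0.1686]
ee_rot: [3.14, -0.0, -1.631]
force: [1.1, -0.6, 0.8]
width: 0.0004
```

>>> drive_tool:
  targets:
    - [0, 0, 0.8, 0, 0, 0]
    - [0, 0, 0.3, 0, 0, 0]
    - [0, 0, 0, 0, 0, 0]

```text
t: 37.58
eef_pos: [0.5292, -0.1798, 0.213]
ee_rot: [-3.14, 0.0, -1.632]
force: [-0.3, -0.0, 0.2]
width: 0.0005
```

```bash
python3 hd.py; ls pics; python3 - <<'E'
from h import *
c,p,d=snap('scene','fin.png'); W=cloud(c,d)
for t in ['black_scale','hammer','tweezers','driver']:
    for r in arm.cut_out(t,'scene')[:1]: print(t,fit(W,r['pixels']&(d>0)))
E
```

```text
37.575 [ 0.52923234 -0.17975964  0.2129795 ] [-0.32103116 -0.03916684  0.18677295]
scene 0.84 [ 0.5315 -0.3017  0.1236]
 front v % 594 [137.8 139.5 141.6]
 lower v % 490 [137.1 138.5 139.8]
 front v % 0 
 lower v % 0 
wrist 0.69 [ 0.5304 -0.2994  0.1244]
 front v % 0 
 lower v % 5806 [136.4 136.8 137.1]
a.png
bay_scene_101.png
bay_side_101.png
bay_wrist_101.png
end_scene_354.png
end_scene_362.png
end_scene_375.png
end_side_354.png
end_side_362.png
end_side_375.png
end_wrist_354.png
end_wrist_362.png
end_wrist_375.png
scene0.png
scene1.png
side1.png
w0.png
w1.png
w2.png
w3.png
w4.png
w_last.png
black_scale [472.   68.2   9.6 131.3  44.1  90.9]
hammer [762.9  89.3  23.6 260.7  87.4  94. ]
tweezers [356.6 168.2   4.9 128.5  18.9  87.9]
driver [583.7 439.5  35.6 202.7  38.7   2.2]
```

View pics/fin.png

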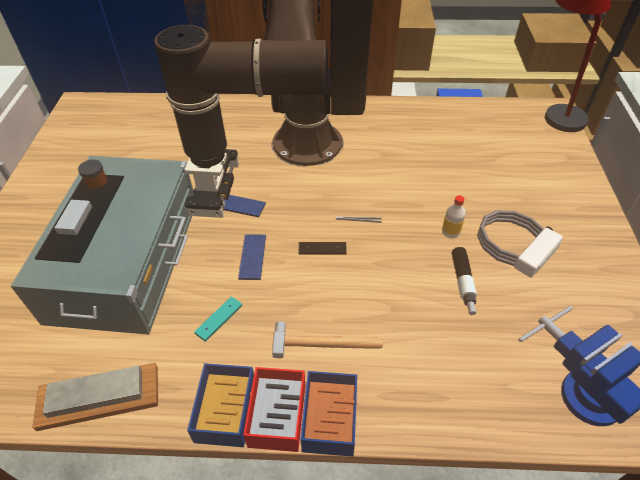

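The drawer is shut in line with the lower one, and the bystanders are where they started. I'll check the orange sliver at (148,272) before handing in.

```bash
python3 - <<'E'
import cv2
a=cv2.imread('pics/fin.png')[190:335,100:230]; b=cv2.imread('pics/end_wrist_375.png')
a=cv2.resize(a,(430,480),interpolation=cv2.INTER_CUBIC); b=cv2.resize(b,(360,270))
import numpy as np
o=np.zeros((480,790,3),np.uint8); o[:,:430]=a; o[:270,430:]=b; cv2.imwrite('pics/crop.png',o)
E
```

```text
(no output)
```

View pics/crop.png

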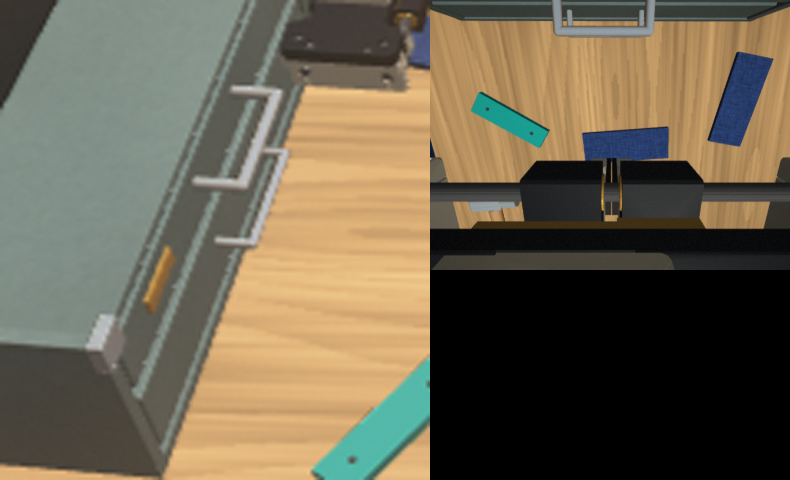

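The orange patch is only a label on the drawer front, and both fronts are flush with their handles level. Handing in.

```bash
python3 -c "
from station import arm; print(arm.job_done())"
```

```text
the job is handed in; nothing more can be done
None
```

The job is done and handed in: both scales and the separator are in the drawer's middle compartment, and the drawer is shut. The arm's last reading was about 37.6 s.

- **Drawer opening:** I hooked the handle and pulled the drawer out to about 206 mm of its 210 mm travel.
- **Stack:** One brown scale lies flat on the bay floor, with the blue separator (the one farthest to the robot's left) on it and the other scale on top. The measured centres agree to about 1.5 mm and the angles to about 0.3°. The separator covers the lower scale all round, and the scales never touched.
- **Closing:** I pushed on the handle bar. The first push stopped about 5 mm short, so I pushed a little further. The highest force reading I saw was 16.5 N, at the catch.
- **Last checks:**
  - After backing off, the drawer front stayed within 1 mm of both the lower drawer front and the chest face, so the catch is holding.
  - The black scale, tweezers and driver re-measured within about 3 mm of their first positions.
  - The hammer's fit differed by 6 mm and 3°. Nothing came near it and it looks unmoved in the picture, so I take this as fitting scatter.
  - I checked the remaining bystanders by eye only. They look unmoved.
- **Not checked:** I couldn't see the stack once the drawer was closed, so its alignment was last confirmed just before the push.

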